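# Cap the trolley wheel's axle

## Robot

A 6-joint arm with a two-finger parallel gripper is mounted at the origin on the work surface. World frame = base frame: x ahead of the robot, y to its left, z up, the work surface at z = 0. Lengths are in m, angles in degrees, forces in N, time in s.
With the tool pointing down it reaches from about 0.325 to 0.9 m from the base axis. Payload 6.1 kg.
Tool frame: the origin (TCP) lies at the very end of the fingers, on their centre line; the grasp point (between the pads) lies 19 mm behind it; z points along the fingers, x is the direction in which the jaws open and shut, and the axes are right-handed (so a half turn about z gives the same grasp; the last joint's range is limited). The gripper opens to 85 mm and grips with 20 to 120 N. Pads are 22 mm wide; open, the fingers measure 114 mm over their backs; the gripper's body (76 mm by 85 mm) begins 54 mm behind the grasp point. The pads swing forward as they close: fully open they stand 13 mm farther back than shut.
Start: joints at [69.322, 12.628, 87.462, -0, 79.91, -7.225], TCP at [0.145, 0.608, 0.231] pointing down, gripper open.
Joint ranges: [-170.65, 170.65], [-52.31, 119.04], [5.05, 147.46], [-71.25, 251.25], [11.57, 151.72], [-153.62, 153.62]. Speed limits (degrees/s): [147.25, 147.25, 172.46, 180, 180, 180].

## Interface

Orientations are given as [roll, pitch, yaw] about the fixed x, y, z axes, in that order (R = Rz(yaw) Ry(pitch) Rx(roll)).
In Python, from bench import get_state, capture, calibration, finish_job gives the robot as it stands. The module is installed in compiled form; this text tells all that it offers.
- The arm moves only by the tool play_rows, never from a script. Its argument "plan" is a list that holds one entry, the list of rows, each a list of 5 numbers: the finger opening in mm, from 0 to 85.4, then the shift along the tool's x, y, z in mm, then the turn about the tool's z in degrees. A call has 1 to 10 rows; each row is the pose to reach, as a shift and turn from the pose commanded when the call began, along the tool's axes at that moment; what a row does not reach only later rows make up. A row lasts 1/10 s, in which the tool goes at most 50 mm and 8.59 degrees, less where a joint would pass 70% of its speed; a pose out of reach is approached as far as the arm can. A call with a gripper value outside its range is refused whole. The fingers move at their own pace and stop on an object; the grip force is fixed at half the most. Time passes only in rows, so rows that repeat a pose let the fingers close. It gives the time, the measured TCP pose, the force and the opening at its end, in the units of the state.
- get_state(): the state, without advancing time (a new reading comes with each control period).
- capture(name): name is "scene" or "top"; returns (picture, depth): 384x512x3 uint8, blue, green, red; 384x512 float32, m along the optical axis (not along the pixel's ray), 0 where there is no reading.
- calibration(name): a dict with "fx", "fy", "cx", "cy" (pixels), "R" (3x3) and "t" (3): a world point X has camera coordinates R X + t. Camera axes: x right, y down, z forward; pixel columns grow to the right and rows downward; lengths in m; the calibration is good to about 2 mm. A picture is of the moment at which its call begins. calibration takes no time and is no camera call.
- finish_job(): hands the job in, once; it reports no verdict.
The state is a dict: "t": time; "qpos": joint angles; "qd": joint speeds; "joint_torque": joint torques, N m; "tool_pos": TCP position; "tcp_rot": TCP orientation; "wrist_force": force on the tool from outside, world axes, zero at the start; "torque": the same for the moment, N m; "opening": finger opening in m.
Only numpy, scipy, OpenCV 4.12 (cv2) and the standard library are available. Lean on these libraries where they do the work, as an engineer would, in place of code of your own. Each camera call takes 0.05 s, during which the arm holds its last target.

## Task

Put the bare silver push-on cap on the end of the upright axle of the trolley wheel and press it straight down, through the drag of its teeth, until it is fully home: the wheel under it goes down against its spring washer to the stop, and the bitten cap must keep it down after you let go. Once it has bottomed do not go on leaning on it, or the hub cracks. Leave the other caps and things where they are.

Things in the scene. Friction and masses are not known exactly. Their poses are not given: they have to be found in the camera images.
- cap_center (a point): Loose silver push-on axle cap, open end down on the table. Closed cylinder 28 mm in diameter, 29 mm tall, flat top, foot flange 40 mm in diameter and 3 mm thick; 38 g. Point: on its axis, half-way up (14.5 mm above its underside); z along the axis, up. Bore 14 mm wide, 25 mm deep; sprung teeth in it, 6 to 8 mm above the underside, leave a 10 mm gap and bite the axle.
- axle_tip (a point): Tip of the upright steel axle, 71 mm above the table; 12 mm in diameter, tapered over its last 6.5 mm (5 mm wide at the tip). Set on it, the cap stops with its underside about 9 to 10 mm below the tip; from there its teeth drag with about 7 to 13 N, in waves, all the way down. They bite one way: let go, the cap springs back up to 2 mm, no more.
- bracket: Green steel bracket, 140 x 100 x 8 mm with 18 mm high lips, bolted down flat; origin on the table under the axle, x along its length. Carries axle and wheel: black 80 mm tyre, orange hub with a flat 44 mm boss on top. The wheel's height differs from piece to piece and is not measured: the boss's top starts 13 to 18 mm below the axle's tip.
- wheel (a joint): How far the wheel is pushed down against its spring washer, in m: 0 = free (up), 0.006 = at the rigid stop. The washer pushes back with 1 N at first and 4 N at the stop, so pressing the cap takes up to about 17 N just before the stop (teeth and washer); beyond it the force rises steeply. A hub loaded by over 30 N cracks.
- cap_blue: Bystander: a blue cap of another size, same outside shape as the silver one; origin under its centre.
- cap_black: Bystander: a black cap of another size, same outside shape as the silver one; origin under its centre.
- tape: Bystander: roll of amber packing tape, 100 mm diameter, 48 mm high; origin under its centre.
- tin_ring: Bystander: steel cake ring, 110 mm diameter, 35 mm high; origin under its centre.
- driver: Bystander: yellow screwdriver, 200 mm long, lying along its x; origin under its middle.
- mallet: Bystander: rubber-headed mallet, 260 mm long, lying along its x; origin under its middle.
- carton: Bystander: small cardboard carton 100 x 130 x 70 mm; origin under its centre.

How it is judged:
By the outcome, as a careful person would: the job done as asked, in the order asked, and still so for the second after the job is handed in, with the robot touching nothing.
It also fails if it takes over 64 s, if anything falls off the work surface, if the arm or the gripper's body presses on something with over 40 N, if the wrist force passes 120 N, or if a joint passes its speed limit or range.

## Working session

There is one attempt and no reset: what is moved stays moved. The work goes in short steps, Python scripts to look and compute and a tool call to move; the robot and the scene stay as the last step left them, time stands still between calls to the robot, and variables do not carry over. Pictures are saved under pics/ and viewed, and the job is handed in when it is done.

Besides the shell and the picture viewer there is one more tool, called after "Call:" as name(argument=value, ...), one argument or row to a line, values as JSON. play_rows: Moves the arm, as the interface text tells. Its arguments: {"type":"object","properties":{"plan":{"type":"array"}},"required":["plan"]}

```bash
mkdir -p pics; python3 - <<'E'
from bench import *
import cv2, numpy as np
print(get_state())
for n in("scene","top"):
    p,d=capture(n); cv2.imwrite(f"pics/{n}0.png",p); np.save(f"{n}_d0.npy",d)
    print(n,calibration(n))
E
```

```text
{'t': 0.0, 'qpos': array([ 6.93205747e+01,  1.26747023e+01,  8.75251700e+01, -1.26677407e-03,
        7.99077730e+01, -7.22382403e+00]), 'qd': array([ 0.05416623,  0.07160666,  0.01190012, -0.12242362,  0.00708053,
       -0.04752129]), 'joint_torque': array([-3.82248018e-04, -4.96897066e+01, -3.89395058e+01, -3.93323371e-04,
        1.09107417e-02,  4.61465277e-06]), 'tool_pos': array([0.14522251, 0.60729271, 0.23021054]), 'tcp_rot': array([-1.79987701e+02,  1.06947642e-01,  7.65446333e+01]), 'wrist_force': array([-0.1121826 ,  0.4789335 , -0.79166085]), 'torque': array([ 0.01527236, -0.04062434,  0.0174085 ]), 'opening': 0.08561222780548206}
scene {'fx': 494.65651248937866, 'fy': 494.65651248937866, 'cx': 250.72736220193724, 'cy': 187.62275152619281, 'R': array([[ 0.73700181,  0.67547988, -0.02356419],
       [ 0.4099972 , -0.47451252, -0.77893527],
       [-0.53733661,  0.56441545, -0.62666145]]), 't': array([-0.41527804, -0.15749431,  1.94813344])}
top {'fx': 389.64813446755545, 'fy': 389.64813446755545, 'cx': 259.7574649299624, 'cy': 193.02553747435846, 'R': array([[-0.02006366, -0.99977258, -0.00722819],
       [-0.98624304,  0.02097758, -0.16396525],
       [ 0.16407959,  0.00383901, -0.98643963]]), 't': array([0.06053484, 0.56473649, 0.97597489])}
```

View pics/scene0.png

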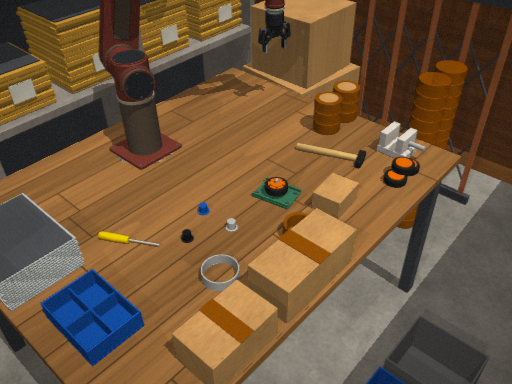

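View pics/top0.png

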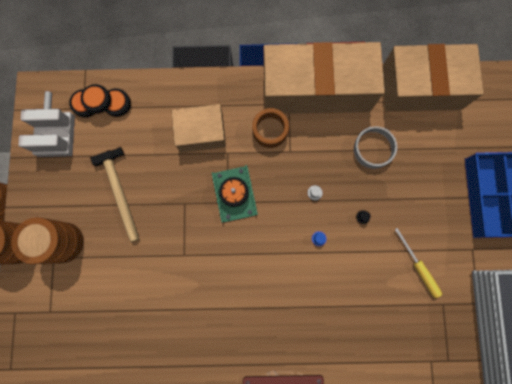

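The silver cap is at about (315,193) in the top view and (231,225) in the scene view. The wheel is at (234,191) top and (276,186) scene. I'll zoom in and measure both.

```bash
cat > h.py <<'E'
import numpy as np, cv2
from bench import *
C={n:calibration(n) for n in("scene","top")}
def ray(n,u,v):
    c=C[n]; R=np.array(c["R"]);t=np.array(c["t"])
    return -R.T@t, R.T@np.array([(u-c["cx"])/c["fx"],(v-c["cy"])/c["fy"],1])
def onz(n,u,v,z):
    o,d=ray(n,u,v); return o+d*(z-o[2])/d[2]
def proj(n,X):
    c=C[n]; p=np.array(c["R"])@np.array(X)+c["t"]; return np.array([c["fx"]*p[0]/p[2]+c["cx"],c["fy"]*p[1]/p[2]+c["cy"]])
def tri(a,b):
    A=[];B=[]
    for o,d in(a,b):
        d=d/np.linalg.norm(d);P=np.eye(3)-np.outer(d,d);A.append(P);B.append(P@o)
    return np.linalg.lstsq(np.vstack(A),np.hstack(B),rcond=None)[0]
E
python3 - <<'E'
from h import *
s=cv2.imread("pics/scene0.png");t=cv2.imread("pics/top0.png")
def cr(i,u,v,r=20,k=380): return cv2.resize(i[v-r:v+r,u-r:u+r],(k,k),interpolation=cv2.INTER_NEAREST)
cv2.imwrite("pics/zoom.png",np.hstack([cr(t,315,193,13,290),cr(t,234,192,30,290)]))
cv2.imwrite("pics/zoom2.png",np.hstack([cr(s,231,225,13,290),cr(s,276,188,30,290)]))
for n,i,(u,v) in(("top",t,(315,193)),("scene",s,(231,225))):
    m=np.zeros(i.shape[:2],np.uint8);h=cv2.cvtColor(i,cv2.COLOR_BGR2HSV)
    w=((h[...,1]<60)&(h[...,2]>90)).astype(np.uint8); m[v-13:v+13,u-13:u+13]=w[v-13:v+13,u-13:u+13]
    k,l,st,ce=cv2.connectedComponentsWithStats(m); j=1+np.argmax(st[1:,4]); print(n,st[j],ce[j],[onz(n,*ce[j],z) for z in(0.0145,0.02,.029)])
for n,i,(u,v) in(("top",t,(234,192)),("scene",s,(276,188))):
    h=cv2.cvtColor(i,cv2.COLOR_BGR2HSV); m=np.zeros(i.shape[:2],np.uint8)
    w=((h[...,0]<20)&(h[...,1]>200)&(h[...,2]>150)).astype(np.uint8);m[v-25:v+25,u-25:u+25]=w[v-25:v+25,u-25:u+25]
    m2=np.zeros_like(m);g=((h[...,0]>50)&(h[...,0]<95)&(h[...,1]>80)).astype(np.uint8);m2[v-35:v+35,u-35:u+35]=g[v-35:v+35,u-35:u+35]
    for nm,mm in(("orange",m),("green",m2)):
        c=np.vstack(cv2.findContours(mm,cv2.RETR_EXTERNAL,cv2.CHAIN_APPROX_NONE)[0]); r=cv2.minAreaRect(c);print(n,nm,r,mm.sum(),onz(n,*r[0],0.05),onz(n,*r[0],.018))
d=np.load("top_d0.npy")
print(d[186:198:2,308:323:2]); print(d[180:204:3,222:247:3])
E
```

```text
top [308 185  15  15 179] [314.68715084 192.29608939] [array([ 0.57008418, -0.09973238,  0.0145    ]), array([ 0.56917547, -0.09896829,  0.02      ]), array([ 0.56768849, -0.09771796,  0.029     ])]
scene [226 218  12  14 121] [231.05785124 225.        ] [array([ 0.57717992, -0.10679505,  0.0145    ]), array([ 0.58148349, -0.11082576,  0.02      ]), array([ 0.58852568, -0.11742146,  0.029     ])]Traceback (most recent call last):
  File "<stdin>", line 15, in <module>
    return _nx.concatenate(arrs, 0, dtype=dtype, casting=casting)
           ~~~~~~~~~~~~~~~^^^^^^^^^^^^^^^^^^^^^^^^^^^^^^^^^^^^^^^
ValueError: need at least one array to concatenate
```

View pics/zoom.png

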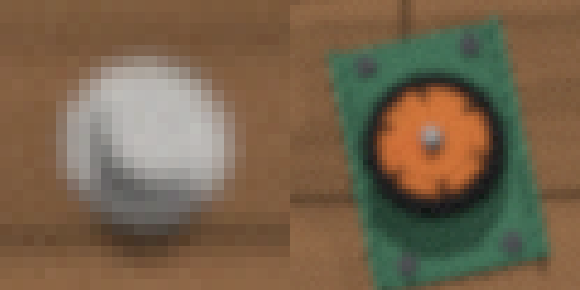

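View pics/zoom2.png

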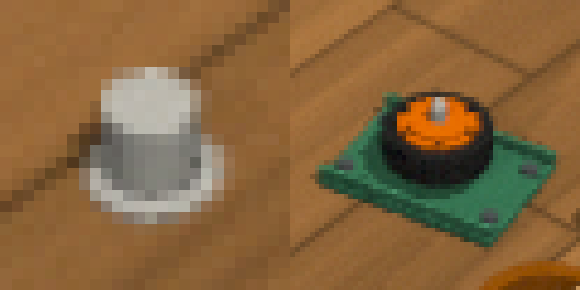

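```bash
python3 - <<'E'
from h import *
s=cv2.imread("pics/scene0.png");t=cv2.imread("pics/top0.png")
P=onz("top",314.69,192.3,0.003);print("cap foot",P)
for z in(0,.003,.029):
    th=np.linspace(0,6.28,60);r=.02 if z<.01 else .014
    q=np.array([proj("scene",[P[0]+r*np.cos(a),P[1]+r*np.sin(a),z]) for a in th]);print(z,q.min(0),q.max(0))
g=cv2.cvtColor(s,cv2.COLOR_BGR2GRAY);print(g[215:235,222:242])
print("top axle"); h=cv2.cvtColor(t,cv2.COLOR_BGR2HSV);print(h[184:198,226:242,1])
h=cv2.cvtColor(s,cv2.COLOR_BGR2HSV);print("scene axle");print(h[174:190,268:286,1]);
for n,i,(u,v) in(("top",t,(233,191)),("scene",s,(276,186))):
    h=cv2.cvtColor(i,cv2.COLOR_BGR2HSV)
    print(h[v+4,u-8:u+9].tolist()[:4])
    m=np.zeros(i.shape[:2],np.uint8);w=((h[...,0]<18)&(h[...,1]>180)&(h[...,2]>140));m[v-15:v+16,u-15:u+16]=w[v-15:v+16,u-15:u+16]
    m=cv2.morphologyEx(m,cv2.MORPH_CLOSE,np.ones((5,5),np.uint8))
    if m.any(): 
        c=np.vstack(cv2.findContours(m,cv2.RETR_EXTERNAL,cv2.CHAIN_APPROX_NONE)[0]);print(n,cv2.boundingRect(c),cv2.fitEllipse(c))
m=np.zeros(t.shape[:2],np.uint8);h=cv2.cvtColor(t,cv2.COLOR_BGR2HSV)
E
```

```text
cap foot [ 0.5719732  -0.10133735  0.003     ]
0 [225.05814979 222.4447601 ] [237.54680202 231.04362085]
0.003 [225.00551344 221.76204538] [237.5090221  230.35767806]
0.029 [226.43987372 217.0396875 ] [235.28282407 223.03551628]
[[117 113 115 113 116 111 117 116 117 116 116 118 116 110 107 105  86  84
   97 107]
 [114 117 113 115 115 113 116 118 117 115 117 112 110 108  96  77  88 105
  106 107]
 [114 113 111 111 113 114 118 118 119 116 113 111 106  92  81  90 104 105
  108 106]
 [112 113 112 117 118 119 128 142 155 187 169 138  96  84 100 107 109 106
  109 108]
 [115 114 115 117 118 141 175 180 183 183 186 179 159 116  99 106 107 105
  104 112]
 [113 117 115 117 118 173 185 183 188 185 185 184 185 150 111 101 103 102
  105 109]
 [112 116 117 116 103 175 188 185 185 184 186 188 190 144 107 101 102 107
  102 103]
 [115 114 116 113  95 141 181 186 185 186 185 188 172 122 103 103 104 103
  105 105]
 [118 113 114  82  68  90 128 171 184 184 186 181 142 108 105 104 105 103
  104 107]
 [115 110  84  63  59  82 101 117 129 134 139 138 126 118 131 110 101 103
  110 111]
 [109 105  87  66 106
[... 2668 characters left out ...]
255 232 247 214  82]
 [ 83 234 255 255 255 255 255 255 255 255 255 255 255 255 255 244 114  24]
 [ 20  85 180 255 255 255 255 255 220 255 255 255 255 255 246 161  45  20]
 [ 35  15  35 141 193 246 255 255 246 252 255 239 204 156  92  62  31  18]
 [109  43  50  36  50 113 138 129 129 138 149  85  49  33  29  15  26  31]]
[[11, 184, 195], [11, 184, 191], [11, 185, 194], [11, 184, 204]]
top (223, 181, 21, 21) ((232.95208740234375, 191.10263061523438), (19.035871505737305, 19.102476119995117), 127.39688873291016)
[[110, 36, 21], [137, 128, 14], [0, 20, 26], [60, 9, 29]]
scene (268, 178, 17, 11) ((276.0338134765625, 183.02178955078125), (10.031739234924316, 15.550334930419922), 89.34879302978516)
```

```bash
python3 - <<'E'
from h import *
A=onz("top",232.9,189.7,.069);print("tip",A,proj("scene",[*A[:2],.071]),proj("scene",[*A[:2],.055]))
print("boss",onz("top",232.95,191.1,.055),onz("scene",276.03,183.0,.055))
print("shaft mid top",onz("top",232.87,190.0,.065), "scene mid",onz("scene",276.0,180,.0635),"tri",tri(ray("top",232.9,189.7),ray("scene",276.1,177.3)))
st=get_state();print(st['tool_pos'],st['tcp_rot'])
from scipy.spatial.transform import Rotation as Ro
R=Ro.from_euler('xyz',st['tcp_rot'],degrees=True).as_matrix();print(R)
E
```

```text
tip [0.57231863 0.11766386 0.069     ] [275.81786363 177.51177652] [275.77895711 181.2583089 ]
boss [0.57108286 0.11859787 0.055     ] [0.57909645 0.11096317 0.055     ]
shaft mid top [0.57224024 0.11804309 0.065     ] scene mid [0.57540035 0.11506538 0.0635    ] tri [0.57236204 0.11799975 0.07153983]
[0.14520355 0.60733222 0.23029986] [-1.79986131e+02  1.00200444e-01  7.65454661e+01]
[[ 2.32673326e-01  9.72554734e-01 -6.42326611e-04]
 [ 9.72553374e-01 -2.32674087e-01 -1.64450796e-03]
 [-1.74882676e-03 -2.42063776e-04 -9.99998442e-01]]
```

The two views agree to within about 1 mm. The cap is at (0.572, -0.101) and the axle tip at (0.572, 0.118), with the tip triangulated at z = 0.0715 against the 0.071 given. I'll travel to above the cap.

Call:
play_rows(
  plan=[
    [[60,-15,15,0,0],[60,-45,45,0,0],[60,-80,80,0,0],[60,-115,114,0,0],[60,-150,148,0,0],[60,-185,182,0,0],[60,-220,216,0,0],[60,-255,250,0,0],[60,-290,284,0,0],[60,-325,318,0,0]],
  ],
)

```text
t: 1.1
tool_pos: [0.3794, 0.216, 0.2312]
tcp_rot: [180.0, -0.0, 76.6]
wrist_force: [1.3, 0.2, -0.3]
opening: 0.0599
```

Call:
play_rows(
  plan=[
    [[60,-35,34,0,0],[60,-70,68,20,0],[60,-105,102,40,0],[60,-140,136,60,0],[60,-175,170,80,0],[60,-210,205,100,0],[60,-240,235,120,0],[60,-257,253,130,0],[60,-265,262,130,0],[60,-265,262,130,0]],
  ],
)

```text
t: 2.1
tool_pos: [0.5723, -0.1021, 0.1006]
tcp_rot: [-179.9, -0.0, 76.4]
wrist_force: [-0.3, 0.3, 0.2]
opening: 0.0603
```

```bash
cat >> h.py <<'E'
from scipy.spatial.transform import Rotation as Ro
def to(P):
    s=get_state();R=Ro.from_euler('xyz',s['tcp_rot'],degrees=True).as_matrix()
    print("t",s['t'],"pos",s['tool_pos'],"rot",s['tcp_rot'],"F",s['wrist_force'],"open",s['opening'])
    print("tool shift mm",1000*R.T@(np.array(P)-s['tool_pos']))
E
python3 - <<'E'
from h import *
to([.572,-.1013,.05])
p,d=capture("scene");cv2.imwrite("pics/s1.png",cv2.resize(p[100:300,130:380],None,fx=3,fy=3))
E
```

```text
t 2.1 pos [ 0.57226722 -0.10205695  0.10063291] rot [-1.79924560e+02 -7.10492426e-03  7.64235033e+01] F [-0.2508933   0.25398127  0.21235772] open 0.06029247379347236
tool shift mm [ 0.66679556 -0.37077244 50.63352168]
```

View pics/s1.png

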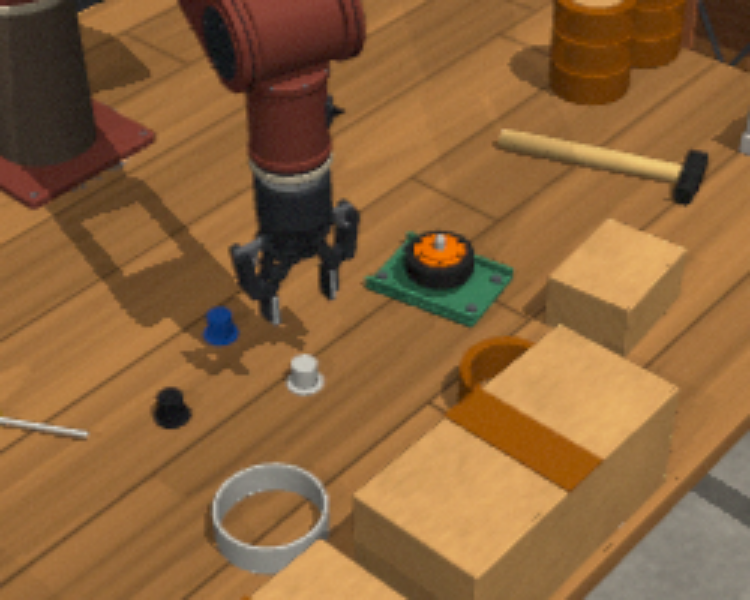

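The view shows the gripper hovering over the cap at zoomed (303,375), with the other things clear of it. Next I descend and close.

Call:
play_rows(
  plan=[
    [[60,1,0,30,0],[60,1,0,60,0],[60,1,0,80,0],[60,1,0,91,0],[60,1,0,95,0],[60,1,0,95,0]],
  ],
)

```text
t: 2.75
tool_pos: [0.5727, -0.0993, 0.0069]
tcp_rot: [180.0, -0.0, 76.6]
wrist_force: [-0.2, -0.2, 0.7]
opening: 0.0602
```

```bash
python3 - <<'E'
from h import *
to([.572,-.1013,.005])
p,d=capture("scene");cv2.imwrite("pics/s2.png",cv2.resize(p[180:240,191:271],None,fx=9,fy=9))
E
```

```text
t 2.75 pos [ 0.57270219 -0.0992539   0.00694226] rot [ 1.79966847e+02 -2.08282465e-03  7.66004119e+01] F [-0.18094949 -0.1677551   0.69812851] open 0.06024659331813107
tool shift mm [-2.15320074 -0.21003669  1.94206114]
```

View pics/s2.png

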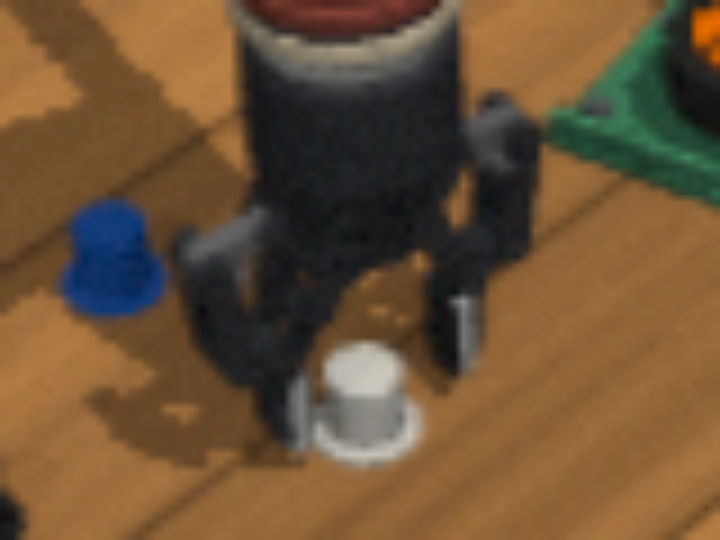

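The cap is between the pads at zoomed (365,400), about 2 mm to the -y side of their middle. I'll shift 2 mm, lower 2 mm and close.

Call:
play_rows(
  plan=[
    [[60,-2,0,2,0],[50,-2,0,2,0],[35,-2,0,2,0],[20,-2,0,2,0],[20,-2,0,2,0],[20,-2,0,2,0],[20,-2,0,2,0],[20,-2,0,2,0]],
  ],
)

```text
t: 3.6
tool_pos: [0.5726, -0.1022, 0.005]
tcp_rot: [179.9, 0.0, 76.5]
wrist_force: [-0.1, -0.7, 5.7]
opening: 0.0262
```

```bash
python3 - <<'E'
from h import *
to([.572,-.1013,.005])
p,d=capture("scene");cv2.imwrite("pics/s3.png",cv2.resize(p[180:240,191:271],None,fx=9,fy=9))
to([.572,-.1013,.005])
E
```

```text
t 3.6 pos [ 0.57262674 -0.10217022  0.00503797] rot [1.79927468e+02 1.16509796e-02 7.65445589e+01] F [-0.09120913 -0.67693352  5.71305629] open 0.026244706024759156
tool shift mm [ 0.7005089  -0.81207265  0.03680033]
t 3.65 pos [ 0.57259347 -0.10221632  0.00502038] rot [1.79931699e+02 1.36347149e-02 7.65431282e+01] F [-0.52539802 -0.02274703  6.21698286] open 0.02634617551590229
tool shift mm [ 0.75306194 -0.79043945  0.01925464]
```

View pics/s3.png

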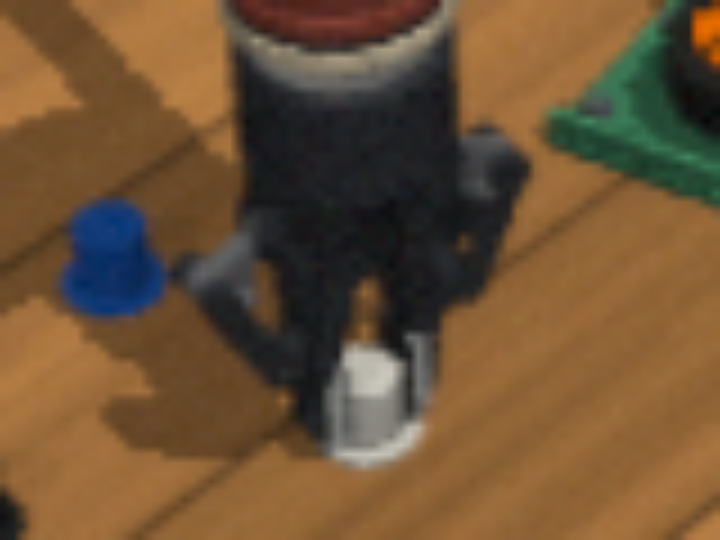

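The cap is gripped (opening 26 mm), with the fingertips just over the flange. I'll lift it and carry it over the axle.

Call:
play_rows(
  plan=[
    [[20,0,0,-10,0],[20,0,0,-30,0],[20,0,0,-55,0],[20,0,0,-80,0],[20,0,0,-95,0],[20,0,0,-100,0]],
  ],
)

```text
t: 4.25
tool_pos: [0.5731, -0.1022, 0.1065]
tcp_rot: [179.8, 0.0, 76.6]
wrist_force: [-0.7, 0.3, -0.8]
opening: 0.0261
```

Call:
play_rows(
  plan=[
    [[20,15,-3,0,0],[20,40,-10,0,0],[20,75,-18,0,0],[20,110,-26,0,0],[20,145,-35,0,0],[20,175,-42,0,0],[20,198,-47,0,0],[20,210,-50,0,0],[20,213,-51,0,0],[20,213,-51,0,0]],
  ],
)

```text
t: 5.25
tool_pos: [0.5713, 0.1173, 0.1034]
tcp_rot: [-179.9, 0.0, 76.6]
wrist_force: [0.6, 1.0, -1.1]
opening: 0.0263
```

```bash
python3 - <<'E'
from h import *
to([.572,.1175,.1])
p,d=capture("scene");cv2.imwrite("pics/s4.png",cv2.resize(p[140:215,226:326],None,fx=8,fy=8,interpolation=cv2.INTER_NEAREST));cv2.imwrite("pics/s4raw.png",p)
p,d=capture("top");cv2.imwrite("pics/t4.png",cv2.resize(p[150:230,185:285],None,fx=7,fy=7,interpolation=cv2.INTER_NEAREST))
to([.572,.1175,.1])
E
```

```text
t 5.25 pos [0.57128225 0.11725436 0.10343331] rot [-1.79922846e+02  4.31037295e-02  7.65919723e+01] F [ 0.59772109  0.98245717 -1.13660483] open 0.026258159024964537
tool shift mm [0.40796617 0.64585086 3.43213501]
t 5.35 pos [0.57176319 0.11627614 0.10389925] rot [-1.79966811e+02  3.03882467e-02  7.65015663e+01] F [ 0.44719848 -0.20497464 -0.21345828] open 0.026276240022683233
tool shift mm [ 1.24740098 -0.05314247  3.89862275]
```

View pics/s4.png

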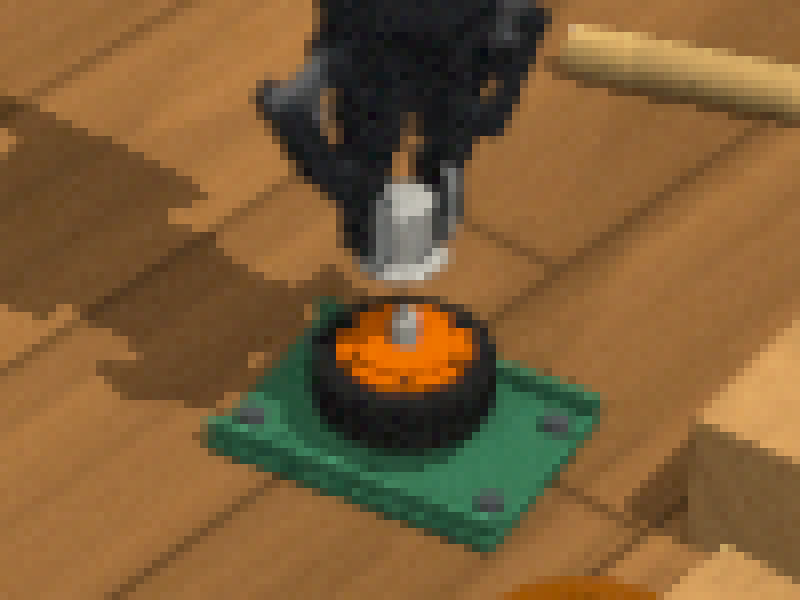

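View pics/t4.png

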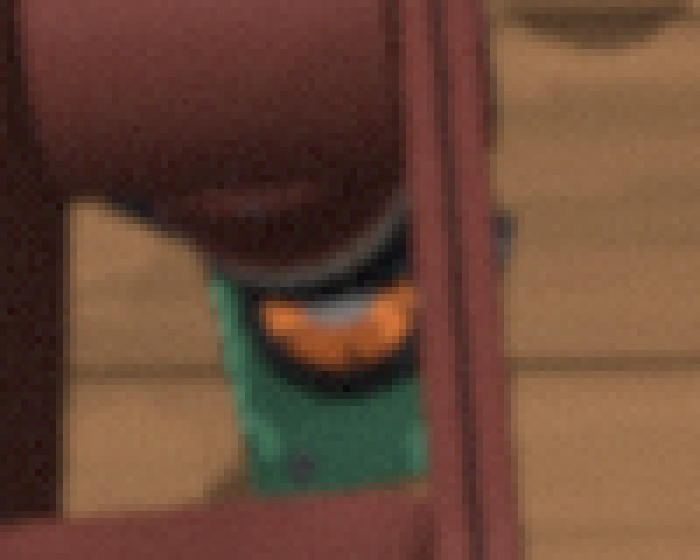

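```bash
python3 - <<'E'
from h import *
print(onz("top",233.1,195.5,.099), "expect bottom edge x=.552 ; y .1178")
for y in(.1163,.1178): print(proj("scene",[.572,y,.1005]),proj("scene",[.572,y,.128]))
p=cv2.imread("pics/s4raw.png");h=cv2.cvtColor(p,cv2.COLOR_BGR2GRAY);print(h[160:178,266:288])
print(proj("scene",[.572,.1178,.071]))
to([.572,.1175,.1])
E
```

```text
[0.55236078 0.1150831  0.099     ] expect bottom edge x=.552 ; y .1178
[275.55203671 170.63353393] [275.61799599 163.93777783]
[275.84406544 170.42815744] [275.91308348 163.73371014]
[[ 32  32  37  44  35  26  22  32  29 108 124  72  23  20  23  61  57  35
   96 118 118 115]
 [ 33  30  37  39  35  32  29  29  46 114 127  74  27  24  14  84 115  75
  104 114 118 115]
 [ 33  27  29  28  30  28  35  34  60 110 124  98  54  21  15  50 119  81
  109 114 113 114]
 [ 37  31  33  34  27  26  33  30 124 168 177 175 173 104  39  46 115  83
  107 116 113 114]
 [ 77  43  25  31  23  26  29  63 123 174 184 183 191 187  92  49  99  71
  104 114 114 112]
 [113  97  50  24  27  24  47 104  94 167 184 189 193 191  97  46  95  68
  104 115 117 119]
 [117 122  73  32  32  21  48 107 114 171 190 189 188 143  65  44  94  68
  102 112 116 116]
 [125 126  77  35  27  29  54 110 103 147 164 134 138 123  63  67 110  85
   95 107 111 115]
 [128 129  74  26  16  34  54 106 103 125 139 132 133 122  64  65 115 113
   97  89  99 107]
 [125 123  90  42  25  23  52 108 105 123 132 136 132 124  66  67 102 114
  112 
[... 303 characters left out ...]
07 115 104 110 103 100 148 167 170 182 186 191 177 139 120 116
  116 121 117 116]
 [ 78  76  79 106 115 106  99 135 172 190 183 185 201 144 125 119 116 120
  121 121 118 114]
 [ 75  73  74  79 111 119 117 123 119 125 123 130 134 122 118 119 119 121
  120 120 120 119]
 [ 72  68  72  78  85  85 114 119 115 102  98 113 117 120 118 120 119 122
  122 118 120 114]
 [ 68  61  71  78  68  54  62  52  45  41  49  53  53  67  69  97 117 122
  119 115 113 112]]
[275.77161839 177.45520446]
t 5.35 pos [0.57176319 0.11627614 0.10389925] rot [-1.79966811e+02  3.03882467e-02  7.65015663e+01] F [ 0.44719848 -0.20497464 -0.21345828] open 0.026276240022683233
tool shift mm [ 1.24740098 -0.05314247  3.89862275]
```

The scene view shows the cap straight over the axle: flange centre u≈275.9, axle u≈276. The top view puts its x within 0.5 mm. I'll shift 1.5 mm in y, then descend to just above tooth contact.

Call:
play_rows(
  plan=[
    [[20,1.5,-0.3,0,0],[20,1.5,-0.3,8,0],[20,1.5,-0.3,18,0],[20,1.5,-0.3,25,0],[20,1.5,-0.3,28,0],[20,1.5,-0.3,29,0],[20,1.5,-0.3,29,0]],
  ],
)

```text
t: 6.05
tool_pos: [0.5719, 0.1187, 0.0751]
tcp_rot: [-180.0, 0.0, 76.5]
wrist_force: [0.4, 0.1, -0.5]
opening: 0.0261
```

Call:
play_rows(
  plan=[
    [[20,0,0,1.5,0],[20,0,0,3,0],[20,0,0,4,0],[20,0,0,4,0],[20,0,0,4,0]],
  ],
)

```text
t: 6.55
tool_pos: [0.572, 0.1187, 0.0713]
tcp_rot: [180.0, 0.0, 76.5]
wrist_force: [0.7, 0.4, -1.2]
opening: 0.0261
```

```bash
python3 - <<'E'
from h import *
to([.572,.1178,.0665])
p,d=capture("scene");cv2.imwrite("pics/s5.png",cv2.resize(p[140:215,226:326],None,fx=8,fy=8,interpolation=cv2.INTER_NEAREST))
to([.572,.1178,.0665])
E
```

```text
t 6.55 pos [0.57201091 0.1186715  0.0713261 ] rot [1.79997211e+02 3.10159737e-03 7.65493386e+01] F [ 0.7044602   0.36361754 -1.1854938 ] open 0.02611316160340489
tool shift mm [-0.84987371  0.19187422  4.82615637]
t 6.6 pos [0.57205433 0.11870297 0.07135795] rot [ 1.79993669e+02 -2.12210773e-03  7.65508983e+01] F [-0.36049226 -0.03916118 -0.90478945] open 0.025818755107065383
tool shift mm [-0.89102459  0.15663985  4.85793905]
```

View pics/s5.png

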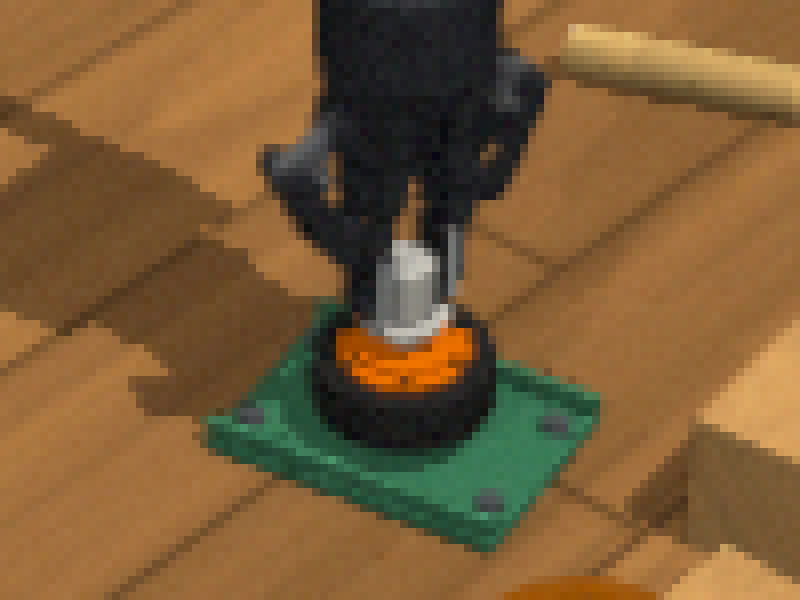

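The axle tip is hidden inside the cap, with no lateral force. I'll continue slowly into the teeth.

Call:
play_rows(
  plan=[
    [[20,-0.6,0,1,0],[20,-0.6,0,2,0],[20,-0.6,0,3,0],[20,-0.6,0,4,0],[20,-0.6,0,5,0],[20,-0.6,0,6,0],[20,-0.6,0,6,0],[20,-0.6,0,6,0]],
  ],
)

```text
t: 7.4
tool_pos: [0.5722, 0.1183, 0.0655]
tcp_rot: [180.0, -0.0, 76.5]
wrist_force: [1.7, 0.8, 0.5]
opening: 0.0259
```

Call:
play_rows(
  plan=[
    [[20,0,0,0.7,0],[20,0,0,1.4,0],[20,0,0,2,0],[20,0,0,2,0],[20,0,0,2,0]],
  ],
)

```text
t: 7.9
tool_pos: [0.5723, 0.1179, 0.0633]
tcp_rot: [179.9, 0.0, 76.5]
wrist_force: [4.3, -1.1, 1.5]
opening: 0.0261
```

The 4 N sideways push in +x means the cap sits slightly too far to -x, so I'll shift it +x and continue.

Call:
play_rows(
  plan=[
    [[20,0.2,0.8,0,0],[20,0.2,0.8,0.5,0],[20,0.2,0.8,1,0],[20,0.2,0.8,1,0],[20,0.2,0.8,1,0]],
  ],
)

```text
t: 8.4
tool_pos: [0.5728, 0.118, 0.0624]
tcp_rot: [180.0, 0.0, 76.5]
wrist_force: [2.9, -0.4, 2.5]
opening: 0.0264
```

Call:
play_rows(
  plan=[
    [[20,0.2,0.8,0,0],[20,0.2,0.8,0.5,0],[20,0.2,0.8,1,0],[20,0.2,0.8,1,0],[20,0.2,0.8,1,0]],
  ],
)

```text
t: 8.9
tool_pos: [0.5732, 0.1181, 0.061]
tcp_rot: [-180.0, 0.0, 76.5]
wrist_force: [0.7, -0.7, 2.2]
opening: 0.0259
```

```bash
python3 - <<'E'
from h import *
p,d=capture("scene");cv2.imwrite("pics/s6.png",cv2.resize(p[140:215,226:326],None,fx=8,fy=8,interpolation=cv2.INTER_NEAREST))
to([.572,.1178,.0665])
for z in(.053,.055,.058,.061): print(z,proj("scene",[.5728,.118,z]),proj("scene",[.5728,.118,z+.029]))
g=cv2.cvtColor(p,cv2.COLOR_BGR2GRAY);print(g[168:190,270:284])
E
```

```text
t 8.95 pos [0.57316525 0.11811207 0.06096656] rot [-1.79959108e+02  1.29212478e-02  7.65499322e+01] F [ 0.72770769 -1.01212446  1.11572993] open 0.025956897696474406
tool shift mm [-0.5757942  -1.06464832 -5.53255281]
0.053 [275.94711175 181.73441557] [276.0197722  174.92049508]
0.055 [275.95207212 181.26924408] [276.02484211 174.4450512 ]
0.058 [275.95952663 180.57017816] [276.0324614 173.7305331]
0.061 [275.96699794 179.8695371 ] [276.04009804 173.01438731]
[[ 19  23  20  21  37  31  47 107 111  57  23  26  25  33]
 [ 19  13  23  24  33  38  62  86  64  28  15  22  28  31]
 [ 30  27  23  14  25  63 100  98  49  19  21  21  28  24]
 [ 39  33  29  33  30  78 115 104  51  16  17  45 108  82]
 [ 33  31  30  31  36  91 118 102  52  16  21  30 113  83]
 [ 30  18  28  40  34 126 173 177 184 103  35  22 113  80]
 [ 39  23  32  28  35 162 182 183 186 185 107  37 114  78]
 [ 23  28  22  60 135 126 172 183 192 195 121  46 115  82]
 [ 29  23  20  86 126 137 174 191 196 196 110  33 114  79]
 [ 24  23  33  90 123 122 163 181 189 155  87  38 113 102]
 [ 24  28  31  88 123 104 130 141 145 135  85  36 117  95]
 [ 23  28  29  90 123 100 127 134 136 129  84  36 115  75]
 [ 20  29  32  90 123  99 124 136 135 128  94  93  64  38]
 [ 49  28  30  90 123 105 126 135 134 128 148 181 140 129]
 [ 83  77  61  93 123 102 127 137 134 143 182 202 157 136]
 [ 91  96  97  98 126 143 154 169 184 193 194 151 135 137]
 [ 64  87  97 102 174 186 189 191 190 190 145 138 106 113]
 [100  84 103 132 144 121 116 111 110 143 128 121  86  83]
 [124 133 128 105 104 109 117 111 110 122 119 134 134  87]
 [ 63 100 131 137 136 119  75 104 131 137 137 121  89  54]
 [ 37  52  67  92 100  99  91 100 105  81  74  63  48  40]
 [ 40  35  38  50  47  49  50  54  49  40  38  39  35  40]]
```

View pics/s6.png

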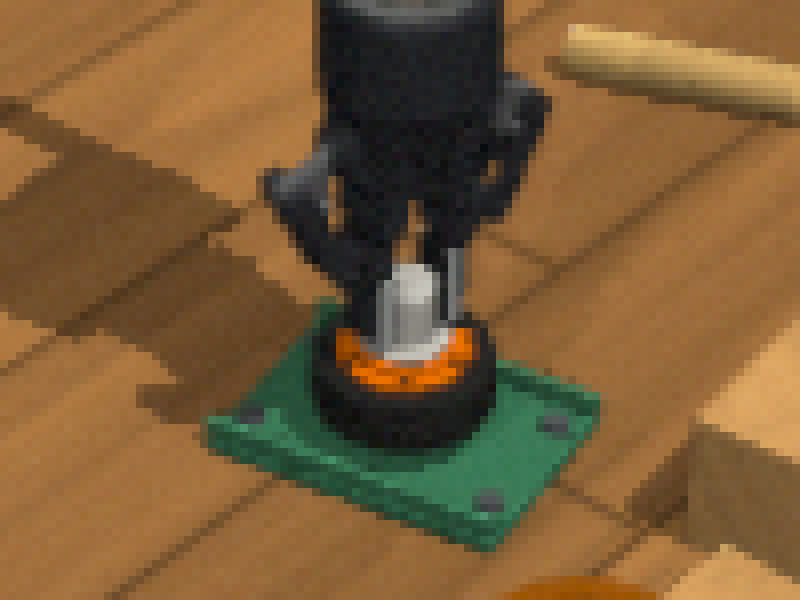

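Call:
play_rows(
  plan=[
    [[20,0,0,0.5,0],[20,0,0,1,0],[20,0,0,1.5,0]],
  ],
)

```text
t: 9.25
tool_pos: [0.5735, 0.1181, 0.06]
tcp_rot: [-180.0, 0.0, 76.5]
wrist_force: [-1.7, -0.9, 5.7]
opening: 0.0263
```

Call:
play_rows(
  plan=[
    [[20,0,0,0.5,0],[20,0,0,1,0]],
  ],
)

```text
t: 9.45
tool_pos: [0.5735, 0.1181, 0.0588]
tcp_rot: [180.0, 0.0, 76.5]
wrist_force: [-0.4, -1.3, 5.3]
opening: 0.0261
```

Call:
play_rows(
  plan=[
    [[20,0,0,0.5,0],[20,0,0,1,0]],
  ],
)

```text
t: 9.65
tool_pos: [0.5735, 0.1181, 0.0581]
tcp_rot: [-180.0, 0.0, 76.6]
wrist_force: [-1.9, -1.0, 7.3]
opening: 0.0262
```

Call:
play_rows(
  plan=[
    [[20,0,0,0.5,0],[20,0,0,1,0]],
  ],
)

```text
t: 9.85
tool_pos: [0.5735, 0.1181, 0.0569]
tcp_rot: [180.0, 0.0, 76.5]
wrist_force: [0.3, -1.9, 5.0]
opening: 0.0263
```

```bash
python3 - <<'E'
from h import *
p,d=capture("scene");cv2.imwrite("pics/s7.png",cv2.resize(p[140:215,226:326],None,fx=8,fy=8,interpolation=cv2.INTER_NEAREST))
to([.572,.1178,.0665])
g=cv2.cvtColor(p,cv2.COLOR_BGR2GRAY);print(g[168:192,268:286])
print(cv2.cvtColor(p,cv2.COLOR_BGR2HSV)[176:200,276,1])
E
```

```text
t 9.9 pos [0.57351413 0.11807957 0.05678785] rot [-1.79998573e+02  2.36655620e-03  7.65476072e+01] F [-0.34153756 -1.10211674  3.01377301] open 0.026100200394632365
tool shift mm [-0.62454298 -1.40779261 -9.71209316]
[[ 88  39  22  23  25  24  30  38  36 103  78  37  26  21  32  34  32  29]
 [ 60  33  21  26  29  25  30  31  31 101 112  59  26  22  27  32  29  62]
 [ 34  22  24  36  31  27  30  40  61  89  63  28  21  21  22  33  31  84]
 [ 33  40  32  32  23  26  18  48 103 104  52  18  22  24  25  29  66 108]
 [ 33  37  40  28  29  29  30  68 116 103  48  17  21  44 105  79  90 111]
 [ 36  32  34  32  27  28  30  86 113 104  49  14   9  24  97  73  90 113]
 [ 37  35  33  29  32  35  34 126 172 130 168 105  38  21  90  73  89 112]
 [ 33  38  33  21  29  33  33 135 176 179 183 186 111  39 110  79  88 112]
 [ 46  33  33  19  27  58 138 126 173 181 189 194 132  57 112  77  86 109]
 [ 76  47  25  29  26  87 128 116 168 194 196 195 121  48 114  80  87 109]
 [ 69  40  22  20  27  89 124 106 162 178 189 155 103  47 112 104 108 110]
 [ 31  19  30  24  30  94 120  89 125 139 145 134  87  38 
[... 316 characters left out ...]

 [ 83  92  82  94 102 106 126 144 154 168 182 195 194 157 126 135 123  69]
 [ 74  68  52 104 100 120 177 186 191 190 189 199 151 126  90  93  87  56]
 [ 48  76 101 120  91 115 138 140 136 132 135 141 121 133 116  92  61  47]
 [ 40  53  82 129 133 130 127 103  83 112 119 137 137 136 111  67  43  37]
 [ 35  36  47  65  87 122 134 133  85 102 133 132 108  87  63  41  37  35]
 [ 30  33  38  39  44  60  69  76  49  72  75  63  52  45  36  42  37  32]
 [ 22  29  32  40  40  40  34  43  43  44  45  39  40  37  35  34  30  32]
 [ 21  23  18  26  26  31  37  32  40  33  37  35  31  31  29  25  20  17]]
[ 19  18  16  18  14  10  12  20  15  17 145 225 230 179  28  12  26  34
  29  57  23 145 137 130]
```

View pics/s7.png

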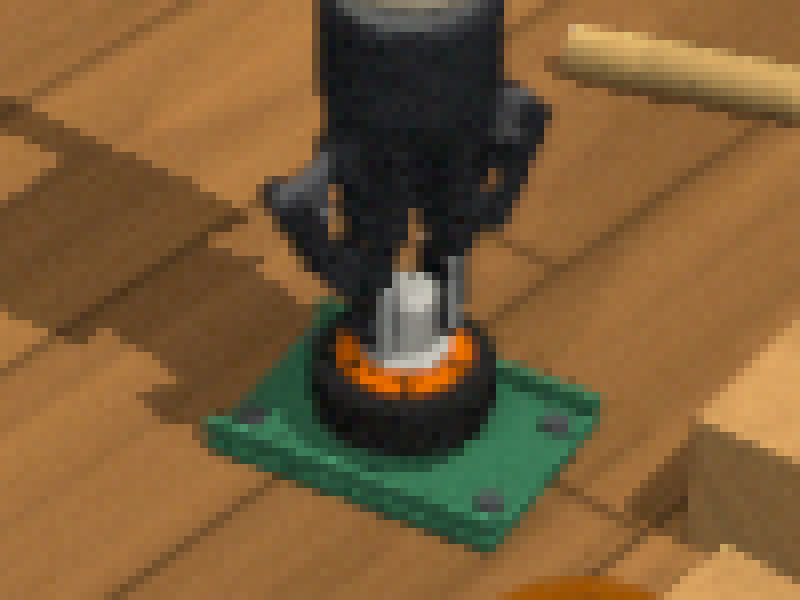

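The cap followed the arm (about 1 px down). The hub's lower edge also dropped about 0.7 px, so the wheel is going down. I'll continue in small force-checked steps.

Call:
play_rows(
  plan=[
    [[20,0,0,0.4,0],[20,0,0,0.8,0]],
  ],
)

```text
t: 10.1
tool_pos: [0.5736, 0.1181, 0.0562]
tcp_rot: [180.0, 0.0, 76.5]
wrist_force: [-1.5, -1.6, 6.7]
opening: 0.0262
```

Call:
play_rows(
  plan=[
    [[20,0,0,0.4,0],[20,0,0,0.8,0]],
  ],
)

```text
t: 10.3
tool_pos: [0.5736, 0.1181, 0.0553]
tcp_rot: [180.0, -0.0, 76.5]
wrist_force: [-0.9, -1.1, 5.1]
opening: 0.0258
```

Call:
play_rows(
  plan=[
    [[20,0,0,0.4,0],[20,0,0,0.8,0]],
  ],
)

```text
t: 10.5
tool_pos: [0.5736, 0.1181, 0.0546]
tcp_rot: [180.0, -0.0, 76.5]
wrist_force: [-1.7, -1.0, 7.5]
opening: 0.0261
```

Call:
play_rows(
  plan=[
    [[20,0,0,0.3,0],[20,0,0,0.6,0]],
  ],
)

```text
t: 10.7
tool_pos: [0.5737, 0.1181, 0.0543]
tcp_rot: [180.0, 0.0, 76.5]
wrist_force: [-2.2, -0.8, 7.8]
opening: 0.0259
```

Call:
play_rows(
  plan=[
    [[20,0,0,0.3,0],[20,0,0,0.6,0]],
  ],
)

```text
t: 10.9
tool_pos: [0.5737, 0.1181, 0.0539]
tcp_rot: [180.0, 0.0, 76.6]
wrist_force: [-2.8, -1.4, 7.2]
opening: 0.0259
```

Call:
play_rows(
  plan=[
    [[20,0,0,0.3,0],[20,0,0,0.6,0]],
  ],
)

```text
t: 11.1
tool_pos: [0.5736, 0.1181, 0.053]
tcp_rot: [180.0, -0.0, 76.5]
wrist_force: [-2.3, -0.8, 8.5]
opening: 0.0263
```

```bash
python3 - <<'E'
from h import *
p,d=capture("scene");cv2.imwrite("pics/s8.png",cv2.resize(p[140:215,226:326],None,fx=8,fy=8,interpolation=cv2.INTER_NEAREST))
to([.572,.1178,.0665])
g=cv2.cvtColor(p,cv2.COLOR_BGR2GRAY);print(g[168:192,268:286])
E
```

```text
t 11.15 pos [0.57362226 0.11810034 0.05298774] rot [1.79994261e+02 1.09173936e-03 7.65504615e+01] F [-1.91335439 -1.69889641  7.33797876] open 0.026371099376981202
tool shift mm [ -0.66967619  -1.50656287 -13.51239684]
[[ 82  40  16  31  28  23  30  34  31  84  50  23  24  26  18  22  25  36]
 [ 86  42  24  22  31  17  31  35  32  99  81  36  19  25  25  29  33  33]
 [ 60  32  17  23  27  27  32  31  30 103  99  48  26  24  26  30  30  64]
 [ 33  27  20  40  32  24  35  40  62  94  56  26  22  22  23  29  31  84]
 [ 23  42  33  33  13  23  26  46 109 105  48  21  27  22  24  25  65 106]
 [ 30  36  43  29  29  27  30  67 114 100  48  21  17  45 106  79  90 114]
 [ 31  38  27  30  30  26  36  85 109 101  52  21  21  25  99  73  89 116]
 [ 32  35  24  27  30  39  35 124 169 130 162 101  34  16  93  72  87 110]
 [ 32  39  33  24  30  27  39 134 177 178 182 184 108  39 105  78  88 110]
 [ 39  29  23  23  29  57 138 121 170 186 191 197 151  70 113  81  88 108]
 [ 58  33  29  25  24  75 124 112 172 191 198 197 124  48 113  79 104 111]
 [ 50  32  27  25  25  74 120 103 162 178 188 154 102  5
[... 219 characters left out ...]
113  76 100 107  62  39]
 [ 64  85  64  44  32  91 126  91 122 133 135 128 135 182 166 138 103  56]
 [ 79  90  77  72  58  94 123 101 124 135 135 146 180 195 164 138 123  68]
 [ 82  93  79  82 100  99 124 147 148 170 187 193 192 146 133 137 125  67]
 [ 62  61  54  92  96 119 164 188 191 186 190 166 135 112  80  91  91  53]
 [ 42  75 124 123  91 107 124 138 144 141 147 140 124 135 112 102  65  38]
 [ 38  51  81 126 134 138 130 124  91 112 124 133 138 137  99  62  41  40]
 [ 42  41  46  62  89 118 133 135  95 103 129 128  89  76  55  40  43  39]
 [ 34  31  38  37  44  53  66  75  62  62  65  61  44  36  38  38  35  34]
 [ 23  18  29  39  40  34  37  40  39  40  36  39  40  33  38  34  25  30]]
```

View pics/s8.png

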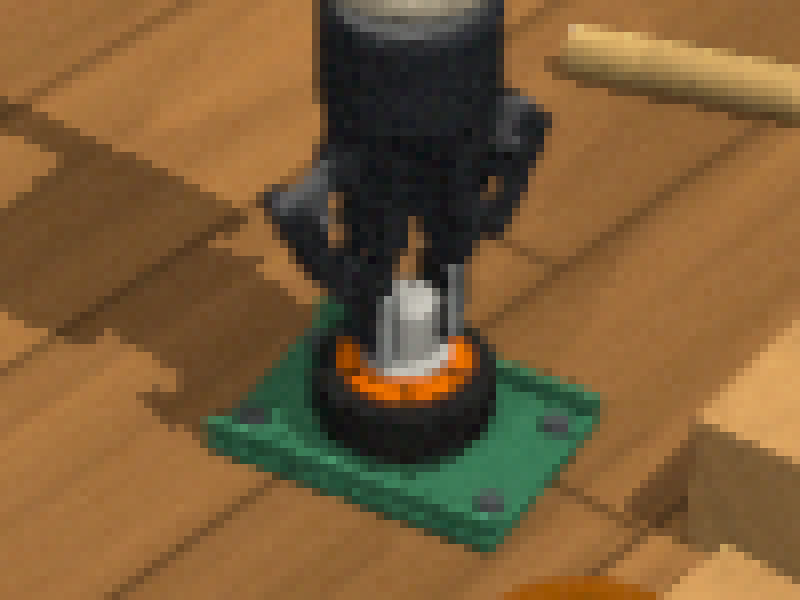

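```bash
cat > wh.py <<'E'
from h import *
def edge(p):  # p: rows 140.., cols 226..
    R=p[...,2].astype(float)-p[...,0]
    out=[]
    for c in range(272-226,283-226):
        col=R[:,c]; r=190-140+6
        # walk up from tyre until crossing 60
        while col[r]<70: r-=1
        out.append(140+r+(col[r]-70)/(col[r]-col[r+1]))
    return np.median(out)-0,np.round(out,1)
E
python3 - <<'E'
from wh import *
print("scene0",edge(cv2.imread("pics/scene0.png")[140:215,226:326]))
for n in("s4","s5","s6","s7","s8"):
    p=cv2.imread(f"pics/{n}.png")[4::8,4::8];print(n,edge(p))
print(proj("scene",[.56,.13,.05]),proj("scene",[.56,.13,.044]))
E
```

```text
scene0 (np.float64(188.635593220339), array([188.1, 188.6, 188.7, 188.7, 188.7, 188.8, 188.8, 188.5, 188.2,
       187.9, 187.6]))
s4 (np.float64(188.62698412698413), array([188.1, 188.6, 188.7, 188.7, 188.7, 188.8, 188.7, 188.5, 188.3,
       187.9, 187.6]))
s5 (np.float64(188.6315789473684), array([188.1, 188.6, 188.8, 188.7, 188.7, 188.8, 188.8, 188.5, 188.3,
       187.9, 187.6]))
s6 (np.float64(188.65873015873015), array([188.1, 188.7, 188.7, 188.7, 188.7, 188.8, 188.7, 188.5, 188.3,
       187.9, 187.6]))
s7 (np.float64(188.90243902439025), array([188.7, 188.9, 189.2, 189.2, 188.8, 189.3, 189.3, 189. , 188.8,
       188.5, 187.9]))
s8 (np.float64(189.94444444444446), array([189.7, 189.9, 190.1, 190.2, 190. , 190. , 190. , 189.9, 189.7,
       189.3, 188.8]))
[275.3471155  179.26871671] [275.33374747 180.65277317]
```

From the hub edge (1.38 px for 6 mm), the wheel is about 5.8 mm down, so the stop is imminent. I'll switch to fine steps.

Call:
play_rows(
  plan=[
    [[20,0,0,0.3,0],[20,0,0,0.3,0]],
  ],
)

```text
t: 11.35
tool_pos: [0.5737, 0.1181, 0.053]
tcp_rot: [180.0, 0.0, 76.5]
wrist_force: [-2.4, -0.7, 7.6]
opening: 0.0264
```

Call:
play_rows(
  plan=[
    [[20,0,0,0.3,0],[20,0,0,0.3,0]],
  ],
)

```text
t: 11.55
tool_pos: [0.5737, 0.1181, 0.053]
tcp_rot: [180.0, 0.0, 76.6]
wrist_force: [-2.7, -1.2, 10.7]
opening: 0.026
```

Call:
play_rows(
  plan=[
    [[20,0,0,0.3,0],[20,0,0,0.3,0]],
  ],
)

```text
t: 11.75
tool_pos: [0.5738, 0.1181, 0.0529]
tcp_rot: [180.0, 0.0, 76.6]
wrist_force: [-4.4, -0.8, 13.1]
opening: 0.0261
```

Call:
play_rows(
  plan=[
    [[20,0,0,0.3,0],[20,0,0,0.3,0]],
  ],
)

```text
t: 11.95
tool_pos: [0.5738, 0.1181, 0.0529]
tcp_rot: [180.0, 0.0, 76.6]
wrist_force: [-4.7, -2.3, 14.6]
opening: 0.0264
```

Call:
play_rows(
  plan=[
    [[20,0,0,0.3,0],[20,0,0,0.3,0]],
  ],
)

```text
t: 12.15
tool_pos: [0.5739, 0.1181, 0.0529]
tcp_rot: [180.0, 0.0, 76.6]
wrist_force: [-5.9, -1.5, 16.6]
opening: 0.0262
```

```bash
python3 - <<'E'
from wh import *
for k in range(2):
    p,d=capture("scene");print(edge(p[140:215,226:326]))
to([.572,.1178,.0665])
E
```

```text
(np.float64(189.93975903614458), array([189.6, 189.9, 190.1, 190.3, 190. , 190.1, 190. , 189.9, 189.7,
       189.3, 188.8]))
(np.float64(189.9404761904762), array([189.6, 189.9, 190.1, 190.3, 189.9, 189.9, 190. , 189.9, 189.7,
       189.3, 188.8]))
t 12.25 pos [0.5738928  0.11810963 0.05287829] rot [1.79970893e+02 2.41470114e-03 7.65557187e+01] F [-6.07029887 -1.46726463 15.54525736] open 0.026300388021009667
tool shift mm [ -0.74179193  -1.76201812 -13.62257887]
```

Call:
play_rows(
  plan=[
    [[20,0,-0.6,0.3,0],[20,0,-0.6,0.3,0]],
  ],
)

```text
t: 12.45
tool_pos: [0.5738, 0.1181, 0.0529]
tcp_rot: [179.9, -0.0, 76.6]
wrist_force: [-5.2, -0.9, 16.4]
opening: 0.0261
```

Call:
play_rows(
  plan=[
    [[20,0,-0.3,0.3,0],[20,0,-0.3,0.3,0]],
  ],
)

```text
t: 12.65
tool_pos: [0.5738, 0.1181, 0.0529]
tcp_rot: [179.9, -0.0, 76.6]
wrist_force: [-5.0, -2.6, 17.2]
opening: 0.0262
```

Call:
play_rows(
  plan=[
    [[20,0,0,0.3,0],[20,0,0,0.3,0]],
  ],
)

```text
t: 12.85
tool_pos: [0.5738, 0.1181, 0.0528]
tcp_rot: [179.9, -0.0, 76.6]
wrist_force: [-5.4, -2.3, 19.8]
opening: 0.0261
```

Call:
play_rows(
  plan=[
    [[20,0,0,0.3,0],[20,0,0,0.3,0]],
  ],
)

```text
t: 13.05
tool_pos: [0.5739, 0.1181, 0.0528]
tcp_rot: [179.9, -0.0, 76.6]
wrist_force: [-6.7, -3.0, 21.3]
opening: 0.0259
```

```bash
python3 - <<'E'
from wh import *
p,d=capture("scene");print(edge(p[140:215,226:326]))
to([.572,.1178,.0665])
E
```

```text
(np.float64(189.95098039215685), array([189.7, 189.9, 190.1, 190.2, 190. , 190. , 190. , 190. , 189.7,
       189.3, 188.8]))
t 13.1 pos [0.5739218  0.11815499 0.05283133] rot [ 1.79868203e+02 -5.98425523e-03  7.65615420e+01] F [-6.36337235 -4.20325    20.75255073] open 0.025942339666987682
tool shift mm [ -0.79047511  -1.75523352 -13.67282558]
```

More than 20 N with no further motion, and the hub edge is steady, so it is at the stop. I'll ease off the load, then release.

Call:
play_rows(
  plan=[
    [[20,0,-0.2,-0.8,0],[20,0,-0.4,-1.6,0],[20,0,-0.4,-1.8,0]],
  ],
)

```text
t: 13.4
tool_pos: [0.5735, 0.1181, 0.053]
tcp_rot: [179.8, -0.0, 76.5]
wrist_force: [0.4, -2.6, 7.9]
opening: 0.0265
```

Call:
play_rows(
  plan=[
    [[20,0,0,-0.7,0],[28,0,0,-0.7,0],[34,0,0,-0.7,0],[40,0,0,-0.7,0],[48,0,0,-0.7,0],[52,0,0,-0.7,0],[52,0,0,-0.7,0]],
  ],
)

```text
t: 14.1
tool_pos: [0.572, 0.1185, 0.0521]
tcp_rot: [-180.0, 0.0, 76.6]
wrist_force: [0.1, 0.2, -0.3]
opening: 0.0519
```

```bash
python3 - <<'E'
from wh import *
p,d=capture("scene");print(edge(p[140:215,226:326]))
cv2.imwrite("pics/s9.png",cv2.resize(p[140:215,226:326],None,fx=8,fy=8,interpolation=cv2.INTER_NEAREST))
to([.572,.1178,.0665])
E
```

```text
(np.float64(189.85526315789474), array([189.5, 189.7, 189.9, 190. , 189.9, 190. , 190. , 189.9, 189.6,
       189.1, 188.7]))
t 14.15 pos [0.57204855 0.11847609 0.05219826] rot [-1.79975894e+02  3.84359236e-03  7.65497149e+01] F [-0.17056071  0.25102905 -0.04386018] open 0.0517839022502946
tool shift mm [ -0.66980086   0.10402772 -14.30174301]
```

View pics/s9.png

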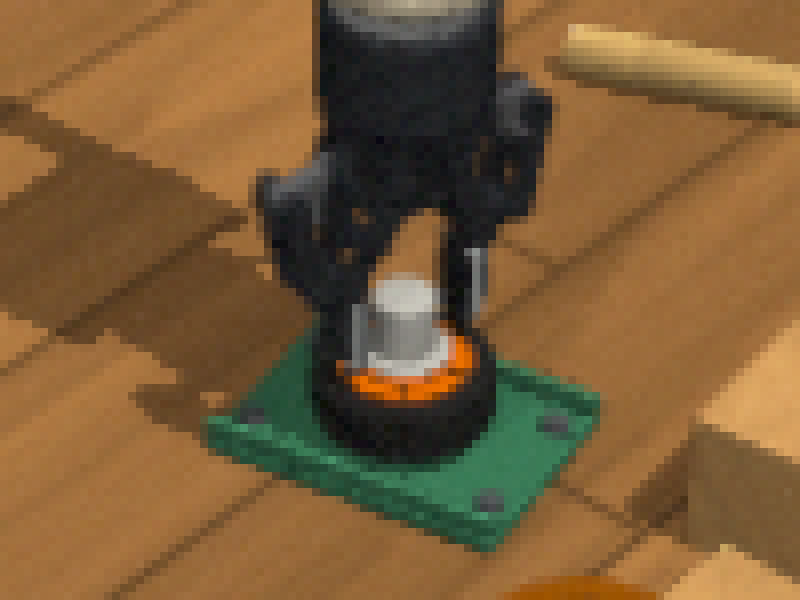

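The pads are clear of the cap. The hub rose only about 0.1 px (roughly 0.5 mm), within the stated springback. I'll retract straight up.

Call:
play_rows(
  plan=[
    [[52,-0.6,0,-4,0],[52,-0.6,0,-12,0],[52,-0.6,0,-25,0],[52,-0.6,0,-45,0],[52,-0.6,0,-70,0],[52,-0.6,0,-95,0],[52,-0.6,0,-115,0],[52,-0.6,0,-120,0],[52,-0.6,0,-120,0],[52,-0.6,0,-120,0]],
  ],
)

```text
t: 15.15
tool_pos: [0.5715, 0.1178, 0.1716]
tcp_rot: [-179.9, 0.0, 76.5]
wrist_force: [0.4, -0.3, 0.1]
opening: 0.052
```

```bash
python3 - <<'E'
from wh import *
p,d=capture("scene");print(edge(p[140:215,226:326]))
cv2.imwrite("pics/s10.png",cv2.resize(p[100:250,180:380],None,fx=4,fy=4,interpolation=cv2.INTER_NEAREST))
g=cv2.cvtColor(p,cv2.COLOR_BGR2GRAY);print(g[170:192,268:286])
to([.572,.1178,.0665])
E
```

```text
(np.float64(189.82467532467533), array([189.5, 189.7, 189.9, 190. , 189.9, 190. , 190. , 189.8, 189.6,
       189.1, 188.7]))
[[118 118 118 117 115 111 115 118 114 116 119 122 118 118 114 113 114 115]
 [117 118 115 114 114 115 110 110 120 120 118 116 117 115 114 115 115 114]
 [118 115 113 114 113 110 117 119 120 117 118 113 115 113 112 116 112 116]
 [113 114 114 112 113 119 119 119 118 117 116 115 118 116 114 114 115 117]
 [112 111 113 114 117 120 124 148 152 145 128 120 117 117 116 118 118 118]
 [113 112 116 118 120 165 182 188 188 189 185 160 124 119 117 118 121 118]
 [110 118 121 118 134 180 192 193 193 192 191 189 162 125 118 120 122 119]
 [113 121 120 120 136 186 192 188 193 190 192 195 153 125 118 118 119 116]
 [107 107 113 100  96 145 187 190 193 193 194 179 136 106 116 117 118 115]
 [ 60  57  57  53  70  95 116 141 167 167 141 134  95  54  66  93 113 115]
 [ 40  40  45  83  86  93 109 122 132 139 131 129 121 110  64  45  59  94]
 [ 35  33  65 106  99  96 108 119 129 134 132 129 136 151  99  45  35  49]
 [ 78  71  75 113 102  98 112 120 130 133 134 125 139 183 137 106  63  38]
[... 196 characters left out ...]
 194 189 139 122 136 119  70]
 [ 83  69  83  88 128 136 155 172 182 181 188 149 138 113  76  85  80  52]
 [ 46  66 124 135 101 103 123 134 136 140 136 106 114 133 136 105  60  38]
 [ 39  42  83 126 132 132 127 108  85 121 126 133 134 131  93  58  39  39]
 [ 36  37  43  67  78  92 118 124  95 126 130 115  84  65  46  35  36  38]
 [ 20  34  36  39  43  47  57  61  57  61  60  57  42  41  36  40  34  29]
 [ 22  24  19  30  37  37  39  33  37  36  41  36  36  38  37  32  27  26]]
t 15.2 pos [0.57123401 0.117774   0.17108876] rot [-1.79881484e+02  3.60245700e-02  7.65450179e+01] F [ 0.52828839 -0.5109291  -0.08172378] open 0.05185733607328018
tool shift mm [  0.26927344   0.95525188 104.58685529]
```

View pics/s10.png

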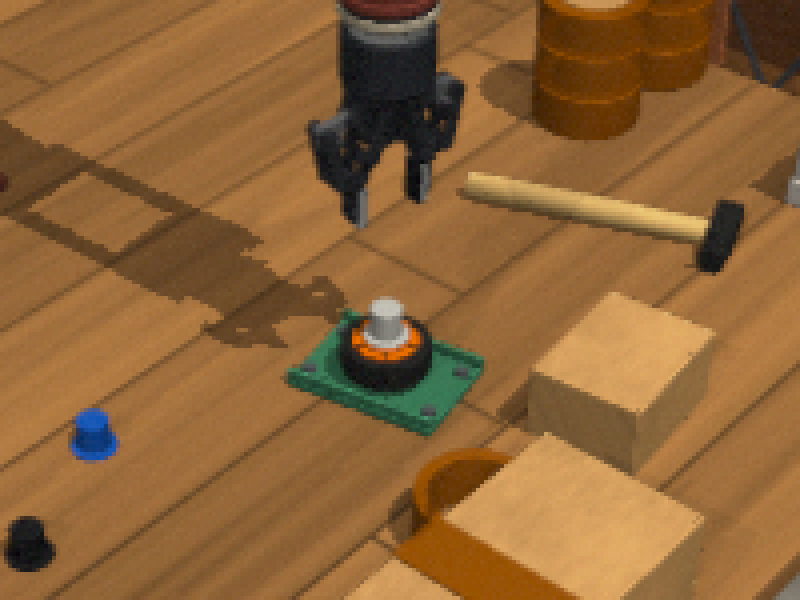

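The cap stands upright on the boss with the gripper clear. The wheel is still about 5.3 mm down, steady between the two pictures after release.

```bash
python3 -c "
from bench import *
print(finish_job())"
```

```text
the job is handed in; nothing more can be done
None
```

The silver cap is on the axle and pressed down until the wheel stopped. The wheel stayed down after I let go, and I handed the job in at about 15 s.

- **Pressing:** I pressed until the wrist force reached 21 N with no further motion of the arm or the wheel. I then eased off to about 8 N and a little further before opening the fingers. I saw no reading near the 30 N hub limit.
- **Wheel position:** The lower edge of the hub in the scene camera puts the wheel about 5.8 mm down at the stop. After release it read about 5.3 mm, in two pictures a second apart. That springback is within the 2 mm allowed, but the image is only good to about 0.5 mm.
- **What disagreed:** On the way down I read only 5–8 N, less than the 7–17 N expected. I therefore judged the stop by the steep force rise and the halted motion, not by the drag. Side forces reached 4 N on the way in and 6–7 N at the stop, and I shifted the cap sideways to ease them.
- **Other things:** In the last scene picture, the blue and black caps, mallet, tape and carton look unmoved. The cake ring and screwdriver were out of that crop, and the arm did not go near them.

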